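# Hang clean viscometer spindles on the locked rotary rack

### The arm

A 7-joint arm with a two-finger parallel gripper is mounted at the origin on a cart in front of the work surface, level with it; the furniture and walls round the work are solid. World frame = base frame: x ahead of the robot, y to its left, z up, the work surface at z = 0. Lengths are in m, angles in rad, forces in N, time in s.
With the tool pointing down it reaches from about 0.4 to 0.925 m from the base axis. Payload 5.6 kg.
Tool frame: the origin (TCP) lies on the centre line of the jaws, within the pads' length; the fingertips stand 19 mm ahead of it and the grasp point (between the pads) is the TCP; z points along the fingers, y is the line along which they close (so a half turn about z gives the same grasp; the last joint's range is limited). The gripper opens to 85 mm and grips with 20 to 120 N. Pads are 22 mm wide; open, the fingers measure 114 mm over their backs; the gripper's body (76 mm by 85 mm) begins 54 mm behind the grasp point. The pads swing forward as they close: fully open they stand 13 mm farther back than shut.
Start: joints at [-1.204, 0.468, -0.012, 1.603, 0.006, 1.071, -0.056], TCP at [0.259, 0.596, 0.25] pointing down, gripper open.
Joint ranges: [-2.53, 2.53], [-0.31, 2.02], [-1.57, 1.55], [0.28, 2.44], [-1.29, 4.43], [0.15, 1.84], [-2.92, 2.92]. Speed limits (rad/s): [2.57, 2.57, 3.14, 3.14, 3.14, 3.14, 3.14].

### API

Orientations are given as a 3x3 rotation matrix whose columns are the frame's x, y, z axes.
In Python, from plant import bot, imaging gives the robot as it stands. Calls block until the motion is done:
- bot.move_ptp(position, orientation): joint-space move of the TCP to a pose.
- bot.move_straight(position, frame=None, rate=0.15, force_limit=None): straight line of the TCP; frame=None keeps the orientation; rate is the mean speed in m/s. With force_limit (N) it stops when the force on the tool has changed by that much, and returns True; else False.
- bot.set_joints(angles): joint-space move.
- bot.grip(opening, effort=None): opening from 0.0 (shut) to 1.0 (fully open); effort is the grip in N (None keeps the last); returns when the fingers have stopped.
- bot.hold(seconds).
- bot.inverse_kinematics(position, orientation): joint angles nearest the present ones, or None.
- imaging.camera(name): name is "side" or "top" or "wrist"; returns a dict with "image" (480x640x3 uint8, blue, green, red), "range_z" (480x640 float32, m along the optical axis (not along the pixel's ray), 0 where there is no reading), "fx", "fy", "cx", "cy" (pixels), "origin" and "rotation" of the camera in the world. Camera axes: x right, y down, z forward; pixel columns grow to the right and rows downward; lengths in m; the calibration is good to about 2 mm. A picture is of the moment at which its call begins.
A pose or a line that the arm cannot do raises bot.MotionError and nothing moves.
- bot.hand_in(): hands the job in; it is judged then, once.
Readings, each from a call of its own:
- bot.read_time_s(): time.
- bot.read_joint_pos(): joint angles.
- bot.read_qd(): joint speeds.
- bot.read_effort(): joint torques, N m.
- bot.read_eef_pos(): TCP position.
- bot.read_ee_rot(): TCP orientation.
- bot.read_contact_force(): force on the tool from outside, world axes, zero at the start.
- bot.read_moment(): the same for the moment, N m.
- bot.read_width(): opening from 0.0 (shut) to 1.0 (fully open).
- bot.read_grip_force(): force on a finger pad.
Only numpy, scipy, OpenCV 4.12 (cv2) and the standard library are available. Lean on these libraries where they do the work, as an engineer would, in place of code of your own. Each camera call takes 0.05 s, during which the arm holds its last target. There are 200 camera calls.

### The job

Put the clean viscometer spindles from the drying pad away on the rotary rack: first draw the lock pin and park it in the side notch of the lock arm, then for each spindle turn the head by its grip bar until an empty hook stands at the open front of the guard and hang the spindle there, one to a hook, straight and fully down behind the lips. When all are up, put the pin back fully home in the lock bore so that the head is locked at an index. Leave the spindles that already hang on their hooks and disturb nothing else.

Things in the scene. Friction and masses are not known exactly. Their poses are not given: they have to be found in the camera images.
- spindle_rack: Fixed stand of the rack, origin on the bench at the turning axis, z up. Round grey base 264 mm across, 18 mm high; on it a clear round splash guard, radius 126 mm, top at z = 151 mm, open 35 degrees either side of the front (frame -x). On the right (frame -y, 147 mm out) a post bears the lock arm: a flat plate 36 mm wide, z 209 to 219 mm, reaching in to 50 mm from the axis.
- carousel (a joint): Angle (rad) of the turning head, positive counter-clockwise from above, stops at -6.5 and 6.5. Starts at 0, locked by the pin. Light friction (0.12 N m) holds it where it is left. Every multiple of pi/3 is an index: there the pin can go in (0.035 rad either way) and one hook points straight to the open front.
- turn_grip (a point): Centre of the black grip bar on top of the turning head, on the turning axis, z = 246 mm: 44 mm long (this frame's x), 14 mm thick (its y), 32 mm high (z 228 to 260 mm). Pinch it across its thickness and turn about the axis.
- lock_bore (a point): Centre of the lock bore's mouth in the lock arm's top face, z = 219 mm, 64 mm from the turning axis; axes as the rack's. The bore is 11 mm wide, through the 10 mm arm; 4 mm below the arm turns the steel index disc, 10 mm thick, with six slots 13 mm wide in its rim, one under the bore at each index.
- park_notch (a point): Where the axis of the parked pin stands: in the side notch of the lock arm, level with its top face (z = 219 mm), 120 mm from the turning axis; axes as the rack's. The notch is 12 mm wide, cut through the arm, open to the rack's front (-x): mouth 18 mm in front of this point, closed end 6 mm behind.
- lock_pin: Loose lock pin, 50 g: black round head 22 mm across, 26 mm high; steel shank 8 mm across, 28 mm long, round end. Origin on its axis at the underside of the head, z up. It starts in the lock bore, head resting on the arm, shank in a slot of the index disc. In the notch it hangs by its head likewise.
- hook_1 (a point): Seat of hook 1, 95 mm from the turning axis, z = 160 mm: midway between its two prongs, level with their top. The hook is a fork pointing outwards: prongs 6 mm wide, 10 mm high, gap 10 mm, ending 110 mm from the axis in lips 9 mm above the seat, with a stop as high 84 mm from the axis: a nut drops in between with 2 mm to spare. At carousel angle 0 it points to the front.
- hook_2 (a point): Seat of hook 2, 95 mm from the turning axis, z = 160 mm: midway between its two prongs, level with their top. Fork as hook 1. The nuts of hung spindles reach up to z = 196 mm. At carousel angle 0 it points 60 degrees counter-clockwise (from above) from the rack's front.
- hook_3 (a point): Seat of hook 3, 95 mm from the turning axis, z = 160 mm: midway between its two prongs, level with their top. Fork as hook 1. The nuts of hung spindles reach up to z = 196 mm. At carousel angle 0 it points 120 degrees counter-clockwise (from above) from the rack's front.
- hook_4 (a point): Seat of hook 4, 95 mm from the turning axis, z = 160 mm: midway between its two prongs, level with their top. Fork as hook 1. The nuts of hung spindles reach up to z = 196 mm. At carousel angle 0 it points 180 degrees counter-clockwise (from above) from the rack's front.
- hook_5 (a point): Seat of hook 5, 95 mm from the turning axis, z = 160 mm: midway between its two prongs, level with their top. Fork as hook 1. The nuts of hung spindles reach up to z = 196 mm. At carousel angle 0 it points 240 degrees counter-clockwise (from above) from the rack's front.
- hook_6 (a point): Seat of hook 6, 95 mm from the turning axis, z = 160 mm: midway between its two prongs, level with their top. Fork as hook 1. The nuts of hung spindles reach up to z = 196 mm. At carousel angle 0 it points 300 degrees counter-clockwise (from above) from the rack's front.
- spindle_1: Clean viscometer spindle, loose, may be absent; stands upright on the white drying pad and is to be hung up. From the bottom: a plain disc 46 mm across and 6 mm thick, a shaft 6 mm across, from 76 to 112 mm up a coupling nut 18 mm across to grip. 90 g. Origin at the centre of its bottom, z up. Its shaft goes between the prongs from outside, then the nut's underside down on the seat: origin 76 mm below the hook's point.
- spindle_2: Clean viscometer spindle, loose, may be absent; stands upright on the white drying pad and is to be hung up. From the bottom: a cylinder 40 mm across and 24 mm high, a shaft 6 mm across, from 76 to 112 mm up a coupling nut 18 mm across to grip. 90 g. Origin at the centre of its bottom, z up. Its shaft goes between the prongs from outside, then the nut's underside down on the seat: origin 76 mm below the hook's point.
- spindle_3: Clean viscometer spindle, loose, may be absent; stands upright on the white drying pad and is to be hung up. From the bottom: a disc 37 mm across and 7 mm thick with a 20 mm step on it, a shaft 6 mm across, from 76 to 112 mm up a coupling nut 18 mm across to grip. 90 g. Origin at the centre of its bottom, z up. Its shaft goes between the prongs from outside, then the nut's underside down on the seat: origin 76 mm below the hook's point.
- hung_1: Spindle like spindle_2, always hanging on hook 1, at the front, at the start. Origin at the centre of its bottom. It stays on its hook.
- hung_2: Spindle like spindle_3, hanging on hook 2 at the start, or absent (hook 2 is then empty). Origin at the centre of its bottom. It stays on its hook.
- hung_3: Spindle like spindle_1, hanging on hook 3 at the start, or absent (hook 3 is then empty). Origin at the centre of its bottom. It stays on its hook.
- hung_4: Spindle like spindle_2, hanging on hook 4 at the start, or absent (hook 4 is then empty). Origin at the centre of its bottom. It stays on its hook.
- hung_5: Spindle like spindle_3, hanging on hook 5 at the start, or absent (hook 5 is then empty). Origin at the centre of its bottom. It stays on its hook.
- hung_6: Spindle like spindle_1, hanging on hook 6 at the start, or absent (hook 6 is then empty). Origin at the centre of its bottom. It stays on its hook.
- cream_jar: Bystander: empty glass cream jar, 56 mm across, 42 mm high, standing on the bench; origin at the centre of its underside. Leave it alone.
- cream_pot: Bystander: cream pot with lid, 68 mm across, 43 mm high, standing on the bench; origin at the centre of its underside. Leave it alone.
- dropper_bottle: Bystander: amber dropper bottle, 33 mm across, 102 mm high, standing on the bench; origin at the centre of its underside. Leave it alone.
Not all that is in view belongs to the job. What is shaped like the spindle_1 but green is not meant.

How it is judged:
On the way, in this order (a step that is already met when the one before it is completed fails the run):
1. the lock pin is drawn and parked in the side notch (horizontal distance between lock_pin and park_notch below 0.008 m and z of lock_pin in the frame of park_notch between -0.004 and 0.004 m and angle between lock_pin's own z axis and vertical below 0.12 rad), for 0.3 s.
2. every spindle from the pad hangs on a hook (((horizontal distance between spindle_1 and hook_1 below 0.012 m and z of spindle_1 in the frame of hook_1 between -0.08 and -0.072 m) or (horizontal distance between spindle_1 and hook_2 below 0.012 m and z of spindle_1 in the frame of hook_2 between -0.08 and -0.072 m) or (horizontal distance between spindle_1 and hook_3 below 0.012 m and z of spindle_1 in the frame of hook_3 between -0.08 and -0.072 m) or (horizontal distance between spindle_1 and hook_4 below 0.012 m and z of spindle_1 in the frame of hook_4 between -0.08 and -0.072 m) or (horizontal distance between spindle_1 and hook_5 below 0.012 m and z of spindle_1 in the frame of hook_5 between -0.08 and -0.072 m) or (horizontal distance between spindle_1 and hook_6 below 0.012 m and z of spindle_1 in the frame of hook_6 between -0.08 and -0.072 m)) and angle between each of spindle_1, spindle_2, spindle_3's own z axis and vertical below 0.15 rad and ((horizontal distance between spindle_2 and hook_1 below 0.012 m and z of spindle_2 in the frame of hook_1 between -0.08 and -0.072 m) or (horizontal distance between spindle_2 and hook_2 below 0.012 m and z of spindle_2 in the frame of hook_2 between -0.08 and -0.072 m) or (horizontal distance between spindle_2 and hook_3 below 0.012 m and z of spindle_2 in the frame of hook_3 between -0.08 and -0.072 m) or (horizontal distance between spindle_2 and hook_4 below 0.012 m and z of spindle_2 in the frame of hook_4 between -0.08 and -0.072 m) or (horizontal distance between spindle_2 and hook_5 below 0.012 m and z of spindle_2 in the frame of hook_5 between -0.08 and -0.072 m) or (horizontal distance between spindle_2 and hook_6 below 0.012 m and z of spindle_2 in the frame of hook_6 between -0.08 and -0.072 m)) and ((horizontal distance between spindle_3 and hook_1 below 0.012 m and z of spindle_3 in the frame of hook_1 between -0.08 and -0.072 m) or (horizontal distance between spindle_3 and hook_2 below 0.012 m and z of spindle_3 in the frame of hook_2 between -0.08 and -0.072 m) or (horizontal distance between spindle_3 and hook_3 below 0.012 m and z of spindle_3 in the frame of hook_3 between -0.08 and -0.072 m) or (horizontal distance between spindle_3 and hook_4 below 0.012 m and z of spindle_3 in the frame of hook_4 between -0.08 and -0.072 m) or (horizontal distance between spindle_3 and hook_5 below 0.012 m and z of spindle_3 in the frame of hook_5 between -0.08 and -0.072 m) or (horizontal distance between spindle_3 and hook_6 below 0.012 m and z of spindle_3 in the frame of hook_6 between -0.08 and -0.072 m))), for 0.3 s.
At the end, for the whole second after the job is handed in: Every spindle of the pad hangs upright (0.15 rad), its bottom within 12 mm sideways and 4 mm in height of the point 76 mm below a hook's seat; those hung before still do (15 and 6 mm); the lock pin is home in the bore (4 mm each way, 0.12 rad); all at rest (all of step 2 and horizontal distance between hung_1 and hook_1 below 0.015 m and z of hung_1 in the frame of hook_1 between -0.082 and -0.07 m and horizontal distance between hung_2 and hook_2 below 0.015 m and z of hung_2 in the frame of hook_2 between -0.082 and -0.07 m and horizontal distance between hung_3 and hook_3 below 0.015 m and z of hung_3 in the frame of hook_3 between -0.082 and -0.07 m and horizontal distance between hung_4 and hook_4 below 0.015 m and z of hung_4 in the frame of hook_4 between -0.082 and -0.07 m and horizontal distance between hung_5 and hook_5 below 0.015 m and z of hung_5 in the frame of hook_5 between -0.082 and -0.07 m and horizontal distance between hung_6 and hook_6 below 0.015 m and z of hung_6 in the frame of hook_6 between -0.082 and -0.07 m and horizontal distance between lock_pin and lock_bore below 0.004 m and z of lock_pin in the frame of lock_bore between -0.004 and 0.004 m and angle between lock_pin's own z axis and vertical below 0.12 rad and linear speed of each of spindle_1, spindle_2, spindle_3, lock_pin below 0.08 m/s); the robot touches nothing.
It fails at once if a bystander is moved more than 3 cm or tipped (distance of any of cream_jar, cream_pot, dropper_bottle from where it was at the start of the episode above 0.03 m or angle between any of cream_jar, cream_pot, dropper_bottle's own z axis and vertical above 0.5 rad).
Of hung_2, hung_3, hung_4, hung_5, hung_6 only 1 to 2 are there at a start; the rules pass over those that are not, and their reading is None.
Of spindle_1, spindle_2, spindle_3 only 2 to 3 are there at a start; the rules pass over those that are not, and their reading is None.
At some moment in a run one of spindle_1, spindle_2, spindle_3 may be knocked a few centimetres aside while the robot is not near it.
It also fails if it takes over 210 s, if anything falls off the work surface, if the arm or the gripper's body presses on something with over 40 N, if the wrist force passes 120 N, or if a joint passes its speed limit or range.

## Working session

There is one attempt and no reset: what is moved stays moved. The work goes in short steps, each a Python script; the robot and the scene stay as the last script left them, time stands still between calls to the robot, and variables do not carry over. Pictures are saved under pics/ and viewed, at most 14 in all, crops included, and the job is handed in when it is done.

```bash
ls; mkdir -p pics; python3 - <<'E'
from plant import bot, imaging
import cv2,numpy as np
for n in ("top","side"):
    c=imaging.camera(n); cv2.imwrite(f"pics/{n}0.png",c["image"]); np.savez(f"{n}0.npz",**c)
    print(n,c["fx"],c["cx"],c["cy"],c["origin"],c["rotation"].tolist() if hasattr(c["rotation"],"tolist") else c["rotation"])
E
```

```text
pics
top 470.26708785727067 316.2191009500502 241.59816319733164 [3.42791715e-01 1.31410800e-03 1.49203203e+00] [[-0.0001243008640144401, -0.9882898992226101, 0.15258787515349553], [-0.9999998217170836, 3.37262278728114e-05, -0.0005961781132126357], [0.0005840505939776049, -0.1525879220551387, -0.9882897272196036]]
side 438.92843510107167 321.30880609969904 232.30589200952795 [ 0.0937612  -1.02574212  0.60832908] [[0.914713478501455, -0.16630308350728962, 0.3682968051229004], [-0.4036924930107876, -0.33498432813217205, 0.851362361742973], [-0.018210528122584644, -0.9274312828031007, -0.3735499864056908]]
```

View pics/top0.png

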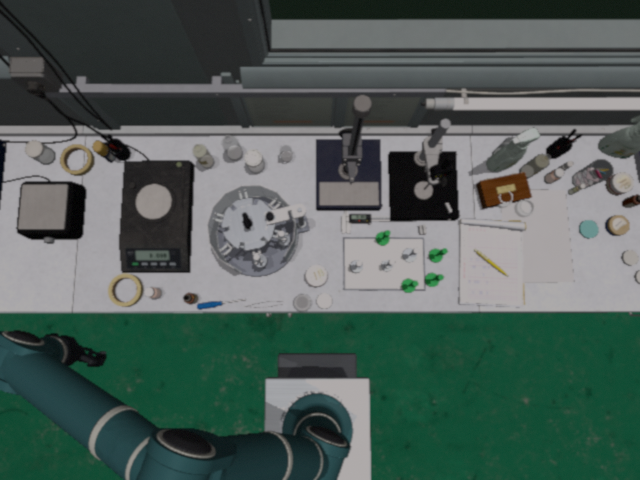

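View pics/side0.png

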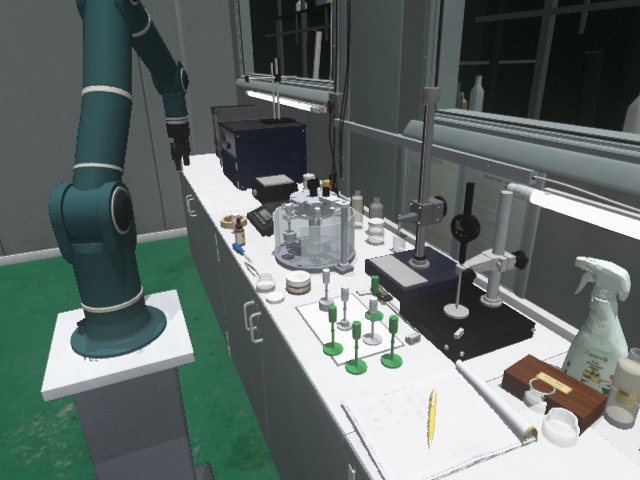

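Top view: the rack is at about (253,232) with the lock arm pointing to (295,212). On the pad (345–425, 238–290) stand three grey spindles at (355,267), (385,265) and (408,254). The five green ones are decoys. The side view shows three grey uprights among the green. I'll enlarge both to confirm.

```bash
python3 - <<'E'
import cv2,numpy as np
t=cv2.imread("pics/top0.png")
a=cv2.resize(t[180:285,200:310],None,fx=5,fy=5,interpolation=cv2.INTER_CUBIC)
b=cv2.resize(t[225:300,335:450],None,fx=5,fy=5,interpolation=cv2.INTER_CUBIC)
cv2.imwrite("pics/topA.png",a)
s=cv2.imread("pics/side0.png")
c=cv2.resize(s[170:375,255:415],None,fx=2.9,fy=2.9,interpolation=cv2.INTER_CUBIC)
cv2.imwrite("pics/sideA.png",c)
E
```

```text
(no output)
```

View pics/topA.png

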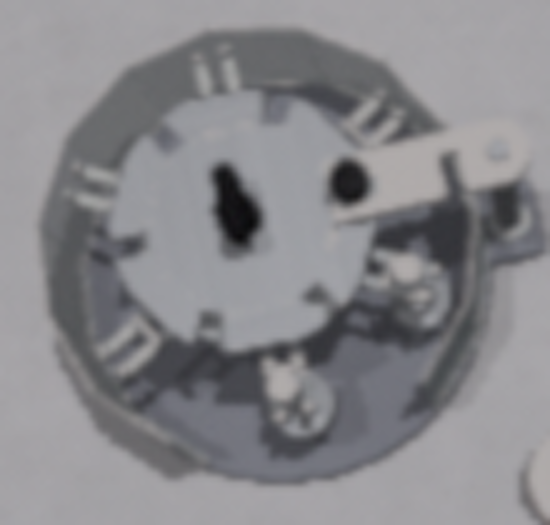

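View pics/sideA.png

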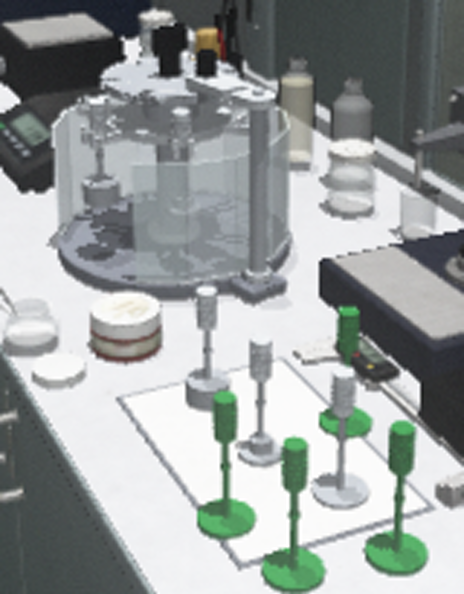

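Top crop: hung spindles show at the front (285,385 → hook 1) and at 60° CCW (410,270 → hook 2). Hooks 3 to 6 are empty and the pin head is at (348,180). In the side crop the grey ones are the cylinder (207,345), the stepped disc (260,400) and the plain disc (342,440). These are spindles 2, 3 and 1; the rest are green decoys.

```bash
cat > h.py <<'E'
import cv2,numpy as np
def cloud(c):
    z=c["range_z"].astype(float); v,u=np.mgrid[0:480,0:640]
    p=np.stack([(u-c["cx"])/c["fx"]*z,(v-c["cy"])/c["fy"]*z,z],-1)@np.array(c["rotation"]).T+c["origin"]
    p[z==0]=np.nan
    return p
def blobs(m,p,amin=4):
    n,l,s,ce=cv2.connectedComponentsWithStats(m.astype(np.uint8))
    return [(s[i,4],ce[i].round(1),p[l==i].mean(0).round(4),p[l==i].min(0).round(3),p[l==i].max(0).round(3)) for i in range(1,n) if s[i,4]>=amin]
E
python3 - <<'E'
import numpy as np,cv2
from h import *
c=dict(np.load("top0.npz")); p=cloud(c); im=c["image"].astype(int); z=p[...,2]
box=np.zeros(z.shape,bool); box[180:285,200:310]=1
dark=im.max(2)<60
print("black hi"); [print(b) for b in blobs(box&dark&(z>.225),p)]
print("arm"); [print(b) for b in blobs(box&(z>.210)&(z<.224)&~dark,p,10)]
m=box&(z>.210)&(z<.224)&~dark
r=cv2.minAreaRect(p[m][:,:2].astype(np.float32)*1000); print(r)
pad=np.zeros(z.shape,bool); pad[225:300,335:450]=1
grey=(im.max(2)-im.min(2))<25
print("nuts"); [print(b) for b in blobs(pad&grey&(z>.095)&(z<.13),p,2)]
print("green"); [print(b) for b in blobs(pad&~grey&(z>.095)&(z<.13),p,2)]
print("pad z",np.nanmedian(z[270:285,395:400]),np.nanmedian(z[300:305,380:420]))
E
```

```text
black hi
(np.int32(36), array([269.4, 216.1]), array([0.6054, 0.1274, 0.2433]), array([0.598, 0.12 , 0.237]), array([0.615, 0.134, 0.249]))
(np.int32(79), array([246.6, 221.4]), array([0.5885, 0.1871, 0.2546]), array([0.572, 0.178, 0.228]), array([0.608, 0.197, 0.265]))
arm
(np.int32(426), array([286.3, 213.1]), array([0.6191, 0.0832, 0.2183]), array([0.589, 0.032, 0.21 ]), array([0.645, 0.145, 0.224]))
((617.28857421875, 152.2553253173828), (110.92520904541016, 231.66610717773438), 26.848703384399414)
nuts
(np.int32(36), array([415.7, 250.4]), array([ 0.5297, -0.2945,  0.1095]), array([ 0.522, -0.304,  0.097]), array([ 0.538, -0.286,  0.117]))
(np.int32(2), array([446.5, 248.5]), array([ 0.5353, -0.3858,  0.1113]), array([ 0.534, -0.387,  0.111]), array([ 0.537, -0.384,  0.111]))
(np.int32(2), array([446.5, 252.5]), array([ 0.5234, -0.3854,  0.1106]), array([ 0.522, -0.387,  0.11 ]), array([ 0.525, -0.384,  0.111]))
(np.int32(36), array([391.2, 261.7]), array([ 0.4962, -0.2212,  0.1095]), array([ 0.488, -0.229,  0.095]), array([ 0.504, -0.214,  0.117]))
(np.int32(34), array([358.6, 
[... 167 characters left out ...]
2971,  0.1116]), array([ 0.43 , -0.298,  0.109]), array([ 0.439, -0.295,  0.116]))
green
(np.int32(33), array([386.7, 232.8]), array([ 0.5827, -0.2099,  0.1095]), array([ 0.575, -0.219,  0.096]), array([ 0.591, -0.203,  0.116]))
(np.int32(33), array([443.8, 250.9]), array([ 0.5284, -0.3779,  0.109 ]), array([ 0.521, -0.388,  0.096]), array([ 0.537, -0.371,  0.115]))
(np.int32(34), array([440. , 276.8]), array([ 0.4514, -0.3635,  0.1099]), array([ 0.443, -0.372,  0.097]), array([ 0.46 , -0.356,  0.116]))
(np.int32(32), array([414.4, 283.3]), array([ 0.4323, -0.2876,  0.1093]), array([ 0.424, -0.295,  0.095]), array([ 0.44 , -0.282,  0.118]))
pad z 0.0010868277432314333 -0.00024632233089461053
```

```bash
cat >> h.py <<'E'
def R(a):  # tool down, tool y along world angle a+90deg (frame y for frame yaw a)
    y=np.array([-np.sin(a),np.cos(a),0]); z=np.array([0,0,-1.]); return np.stack([np.cross(y,z),y,z],1)
E
python3 - <<'E'
from plant import bot,imaging
from h import *
yaw=np.radians(15)
for k in range(-3,4):
  for p in ([.6,.15,.42],[.5885,.187,.26],[.49,-.12,.12]):
    q=bot.inverse_kinematics(p,R(yaw+k*np.pi/3)); print(k,p,None if q is None else np.round(q,2))
print(np.round(bot.read_ee_rot(),2))
bot.move_ptp([.585,.15,.45],R(yaw)) if bot.inverse_kinematics([.585,.15,.45],R(yaw)) is not None else bot.move_ptp([.585,.15,.45],R(yaw+np.pi))
c=imaging.camera("wrist"); np.savez("w1.npz",**c); cv2.imwrite("pics/w1.png",c["image"]); print(c["origin"],np.round(c["rotation"],3),c["fx"],bot.read_eef_pos(),bot.read_joint_pos(),bot.read_time_s())
E
```

```text
-3 [0.6, 0.15, 0.42] [-0.78  0.33  0.65  1.49 -0.2   1.39 -1.43]
-3 [0.5885, 0.187, 0.26] [-0.82  0.44  0.62  1.71 -0.29  1.08 -1.42]
-3 [0.49, -0.12, 0.12] [-0.49  0.53  0.84  2.1  -0.58  0.76 -0.59]
-2 [0.6, 0.15, 0.42] [-0.69  0.31  0.52  1.49 -0.15  1.38 -0.42]
-2 [0.5885, 0.187, 0.26] [-0.72  0.42  0.47  1.7  -0.21  1.07 -0.44]
-2 [0.49, -0.12, 0.12] [-0.37  0.48  0.68  2.09 -0.45  0.72  0.34]
-1 [0.6, 0.15, 0.42] [-0.54  0.3   0.32  1.48 -0.09  1.38  0.57]
-1 [0.5885, 0.187, 0.26] [-0.56  0.4   0.26  1.69 -0.11  1.06  0.52]
-1 [0.49, -0.12, 0.12] [-0.27  0.45  0.55  2.08 -0.36  0.7   1.3 ]
0 [0.6, 0.15, 0.42] [-0.43  0.3   0.18  1.47 -0.05  1.38  1.58]
0 [0.5885, 0.187, 0.26] [-0.42  0.4   0.07  1.68 -0.03  1.06  1.5 ]
0 [0.49, -0.12, 0.12] [-0.11  0.42  0.34  2.07 -0.22  0.68  2.21]
1 [0.6, 0.15, 0.42] [-0.31  0.3   0.01  1.46 -0.    1.38  2.58]
1 [0.5885, 0.187, 0.26] [-0.26  0.41 -0.13  1.67  0.06  1.06  2.47]
1 [0.49, -0.12, 0.12] [-0.76  0.89  1.34  2.11 -1.03  1.08 -2.28]
2 [0.6, 0.15, 0.42] [-1.16  0.57  1.36  1.51 -0.56  1.5  -2.16]
2 [0.5885, 0.187, 0.26] [-1.21  0.78  1.35  1.73 -0.79  1.3  -2.04]
2 [0.49, -0.12, 0.12] [-0.76  0.89  1.34  2.11 -1.03  1.08 -1.23]
3 [0.6, 0.15, 0.42] [-0.78  0.33  0.65  1.49 -0.2   1.39 -1.43]
3 [0.5885, 0.187, 0.26] [-0.82  0.44  0.62  1.71 -0.29  1.08 -1.42]
3 [0.49, -0.12, 0.12] [-0.49  0.53  0.84  2.1  -0.58  0.76 -0.59]
[[-0.92  0.4  -0.  ]
 [ 0.4   0.92 -0.  ]
 [-0.   -0.   -1.  ]]
[0.51999994 0.13400777 0.57400658] [[-0.259  0.932  0.253]
 [ 0.966  0.25   0.068]
 [-0.     0.262 -0.965]] 392.6524860276588 [0.5846642  0.15118803 0.4495151 ] [-0.45735835  0.25859527  0.19139095  1.45661679 -0.04943689  1.43186602
  1.56907612] 2.2583
```

View pics/w1.png

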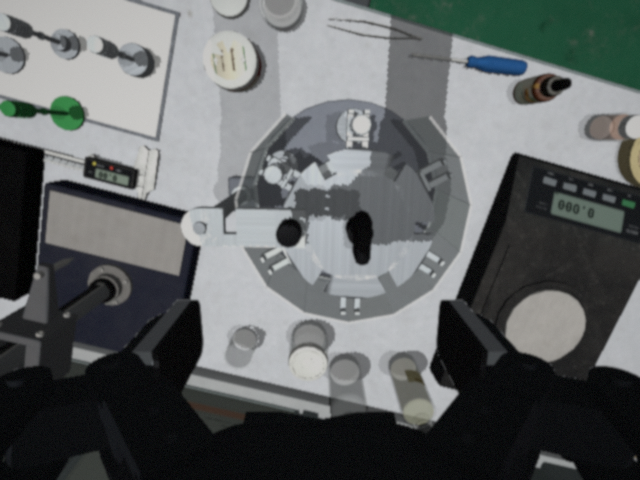

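Wrist view: guard round (355,210), pin head at (288,232), grip bar at (360,237), arm running left to the post at (195,227). Now measuring these from the close depth.

```bash
python3 - <<'E'
from h import *
c=dict(np.load("w1.npz")); p=cloud(c); im=c["image"].astype(int); z=p[...,2]
box=np.zeros(z.shape,bool); box[150:290,170:470]=1
dark=im.max(2)<60
g=box&dark&(z>.254)&(z<.27); n=box&dark&(z>.240)&(z<.254)
for nm,m,h in(("grip",g,.260),("pin",n,.245)):
    b=max(blobs(m,p,4),key=lambda b:b[0]); print(nm,b)
    # ray cast of mask contour onto known plane
    nn,l,s,ce=cv2.connectedComponentsWithStats(m.astype(np.uint8)); i=1+np.argmax(s[1:,4])
    pts=p[l==i]; print(np.median(pts[:,2]),(pts[:,:2].max(0)+pts[:,:2].min(0))/2, cv2.minAreaRect((pts[:,:2]*1000).astype(np.float32)))
arm=box&~dark&(z>.213)&(z<.225)
b=max(blobs(arm,p,20),key=lambda b:b[0]); print("arm",b)
nn,l,s,ce=cv2.connectedComponentsWithStats(arm.astype(np.uint8)); i=1+np.argmax(s[1:,4])
pts=(p[l==i][:,:2]*1000).astype(np.float32); print(cv2.minAreaRect(pts), np.median(p[l==i][:,2]))
# hooks/disc height sets: base rim circle, disc
for lo,hi,nm in((.200,.210,"disc"),):
    m=np.zeros(z.shape,bool); m[130:300,250:460]=1; m&=(z>lo)&(z<hi)
    q=p[m][:,:2]; hull=cv2.convexHull((q*1000).astype(np.float32))[:,0]
    print(nm,m.sum(),cv2.minEnclosingCircle((q*1000).astype(np.float32)),(q.max(0)+q.min(0))/2)
# notch pixels: dark/low inside the arm: 
m=np.zeros(z.shape,np.uint8); m[l==i]=255; cv2.imwrite("pics/armmask.png",cv2.resize(np.hstack([c["image"][195:265,175:310],cv2.merge([m]*3)[195:265,175:310]]),None,fx=2.9,fy=2.9,interpolation=0))
E
```

```text
grip (np.int32(723), array([362.7, 238.7]), array([0.5921, 0.1904, 0.2594]), array([0.573, 0.181, 0.254]), array([0.613, 0.201, 0.263]))
0.25972299404636706 [0.59304811 0.19094911] ((592.7979125976562, 191.2701416015625), (40.72289276123047, 13.899518966674805), 14.13939380645752)
pin (np.int32(442), array([288.3, 233.8]), array([0.6076, 0.1297, 0.2455]), array([0.599, 0.12 , 0.24 ]), array([0.618, 0.14 , 0.248]))
0.24578891419532595 [0.60826021 0.13001768] ((607.8623657226562, 129.730712890625), (19.403736114501953, 19.96082305908203), 30.902233123779297)
arm (np.int32(3751), array([240.3, 227. ]), array([0.6197, 0.0848, 0.2199]), array([0.589, 0.031, 0.213]), array([0.648, 0.147, 0.225]))
((620.2274169921875, 87.53096008300781), (36.86170196533203, 114.95121765136719), 13.870706558227539) 0.21997485843789105
disc 14815 ((594.7509155273438, 191.96583557128906), 74.27185821533203) [0.59453105 0.19193255]
```

View pics/armmask.png

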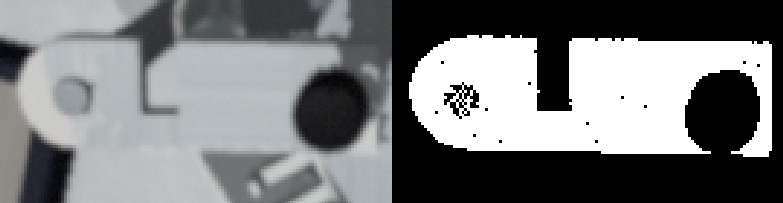

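```bash
cat >> h.py <<'E'
YAW=np.radians(14.0); AX=np.array([.5928,.1912])
def F(x,y,z,ax=AX,yaw=None):  # rack frame -> world
    a=YAW if yaw is None else yaw
    return [ax[0]+np.cos(a)*x-np.sin(a)*y, ax[1]+np.sin(a)*x+np.cos(a)*y, z]
def onplane(c,u,v,h):
    d=np.array(c["rotation"])@[(u-c["cx"])/c["fx"],(v-c["cy"])/c["fy"],1]; o=np.array(c["origin"]); return (o+d*(h-o[2])/d[2])
E
python3 - <<'E'
from plant import bot,imaging
from h import *
c=dict(np.load("w1.npz"))
n=onplane(c,230.7,233,.219)[:2]-AX; a=YAW
print("notch end in rack frame",np.round([n@[np.cos(a),np.sin(a)],n@[-np.sin(a),np.cos(a)]],4))
pin=F(0,-.064,.242); pin[:2]=(np.array(pin[:2])+[.6078,.1297])/2
print(pin)
bot.grip(.5,40)
bot.move_ptp(pin[:2]+[.30],R(YAW))
c=imaging.camera("wrist"); np.savez("w2.npz",**c)
bot.move_straight(pin,rate=.08)
print(bot.grip(0,40),bot.read_width(),bot.read_grip_force(),bot.read_contact_force(),bot.read_eef_pos())
E
```

```text
notch end in rack frame [ 0.0064 -0.119 ]
[np.float64(0.6080415006591894), np.float64(0.12940053675916813), 0.242]
False 0.23977346705392832 39.15577590465546 [-0.20192861 -0.34868659  3.3357174 ] [0.60849879 0.12951267 0.24284254]
```

```bash
python3 - <<'E'
from plant import bot,imaging
from h import *
P0=np.array(bot.read_eef_pos())
pin=np.array([.60804,.1294,.242])
up=pin+[0,0,.045]; print(bot.move_straight(up,rate=.06,force_limit=25),bot.read_contact_force(),bot.read_width())
a=YAW; d=-.0555*np.array([-np.sin(a),np.cos(a)]) -.001*np.array([np.cos(a),np.sin(a)])
park=pin+[d[0],d[1],0]; np.save("park.npy",park)
bot.move_straight(park+[0,0,.045],rate=.08)
print(bot.move_straight(park+[0,0,.0],rate=.04,force_limit=8),bot.read_eef_pos(),park,bot.read_contact_force(),bot.read_width())
c=imaging.camera("side"); s=c["image"]
cv2.imwrite("pics/s2.png",cv2.resize(s[160:280,260:400],None,fx=4,fy=4,interpolation=cv2.INTER_CUBIC))
E
```

```text
False [-1.00919348  0.10120456 -0.88498024] 0.2442910563993398
True [0.62026402 0.0752445  0.24282175] [0.62049637 0.07530667 0.242     ] [-0.73596943  0.78404673  4.62236463] 0.24020779530523756
```

View pics/s2.png

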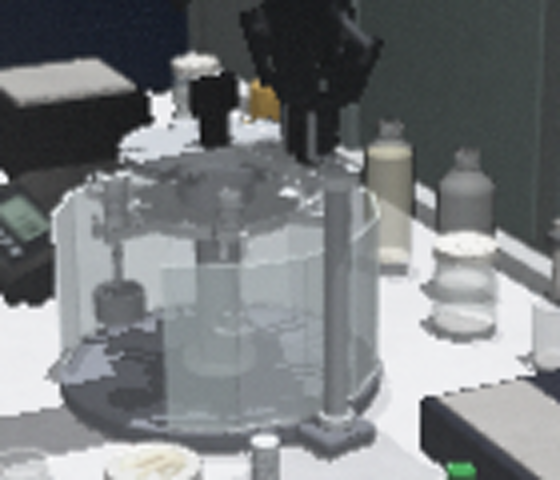

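Contact came at z = 0.2428, the same height as at the grasp, so the head is seated with the gripper over the notch. Releasing, checking, then making the first turn.

```bash
cat >> h.py <<'E'
from plant import bot,imaging
def bar(view):
    c=imaging.camera(view); p=cloud(c); im=c["image"].astype(int); z=p[...,2]
    m=(im.max(2)<60)&(z>.254)&(z<.27)&(np.hypot(p[...,0]-AX[0],p[...,1]-AX[1])<.05)
    q=p[m][:,:2]; qc=q-q.mean(0); w,V=np.linalg.eigh(qc.T@qc); v=V[:,1]
    return c,len(q),q.mean(0),np.degrees(np.arctan2(v[1],v[0])-YAW)%180
def turn(k0,k1):
    """grip the bar at k0*60 deg and turn the head to k1*60 deg"""
    bot.grip(.5,60)
    bot.move_ptp(F(0,0,.31),R(YAW+k0*np.pi/3)); bot.move_straight(F(0,0,.250),rate=.08)
    bot.grip(0,60); print("bar width mm",85*bot.read_width(),bot.read_grip_force())
    for k in np.linspace(k0,k1,int(round(abs(k1-k0)*8))+1)[1:]:
        bot.move_straight(F(0,0,.250),R(YAW+k*np.pi/3),rate=.05)
    bot.hold(.2); print("turned; F",np.round(bot.read_contact_force(),1),np.round(bot.read_moment(),2))
    bot.grip(.5,60); bot.move_straight(F(0,0,.33),rate=.12)
E
python3 - <<'E'
from h import *
park=np.load("park.npy")
bot.grip(.5,40); bot.move_straight(list(park[:2])+[.33],rate=.1)
c=imaging.camera("wrist"); p=cloud(c); im=c["image"].astype(int); z=p[...,2]
m=(im.max(2)<60)&(z>.230)&(z<.254)&(np.hypot(p[...,0]-park[0],p[...,1]-park[1])<.04)
q=p[m]; a=YAW; n=(q[:,:2].max(0)+q[:,:2].min(0))/2-AX
print("pin",len(q),np.median(q[:,2]),np.round([n@[np.cos(a),np.sin(a)],n@[-np.sin(a),np.cos(a)]],4),bot.read_time_s())
t0=bot.read_time_s(); turn(-3,-2); print(bot.read_time_s()-t0)
bot.move_ptp(F(-.1,-.05,.42),R(YAW-2*np.pi/3+np.pi/6))
c=imaging.camera("top"); cv2.imwrite("pics/t3.png",c["image"])
E
```

```text
pin 1230 0.24567287748466055 [-0.0017 -0.1192] 8.925
bar width mm 12.749601404439773 60.190826654434204
turned; F [ 4.9 -2.3  6.5] [-0.57 -0.75  0.05]
7.524999999999999
```

```bash
cat >> h.py <<'E'
def pad_spindles(c):
    p=cloud(c); im=c["image"].astype(int); z=p[...,2]
    grey=(im.max(2)-im.min(2))<30
    m=grey&(z>.100)&(z<.125)&(p[...,0]>.38)&(p[...,0]<.66)&(p[...,1]<-.06)&(p[...,1]>-.36)
    out=[]
    for b in blobs(m,p,15):
        s=(b[4]-b[3])[:2]
        if s.max()<.026 and s.min()>.012: out.append((b[0],b[1],b[2],(b[3]+b[4])[:2]/2,s))
    return out
E
python3 - <<'E'
from h import *
bot.move_ptp(F(0.,-.03,.45),R(YAW+np.pi))
c,n,m,a=bar("wrist"); print("bar",n,m,a); cv2.imwrite("pics/w3.png",c["image"])
bot.move_ptp([.50,-.16,.36],R(YAW+np.pi))
c=imaging.camera("wrist"); cv2.imwrite("pics/w4.png",c["image"]); [print(s) for s in pad_spindles(c)]
print(bot.read_time_s(),c["origin"])
E
```

```text
bar 749 [0.59555657 0.19211927] 60.00395207626857
(np.int32(304), array([282.2, 202.7]), array([ 0.4939, -0.1237,  0.1117]), array([ 0.4935, -0.1235]), array([0.017, 0.017]))
(np.int32(345), array([461.2, 208.2]), array([ 0.5306, -0.2924,  0.1111]), array([ 0.53 , -0.294]), array([0.018, 0.018]))
(np.int32(300), array([379.2, 222.6]), array([ 0.4978, -0.2195,  0.1115]), array([ 0.497, -0.22 ]), array([0.018, 0.018]))
19.7 [ 0.56442586 -0.14238368  0.48469919]
```

View pics/w3.png

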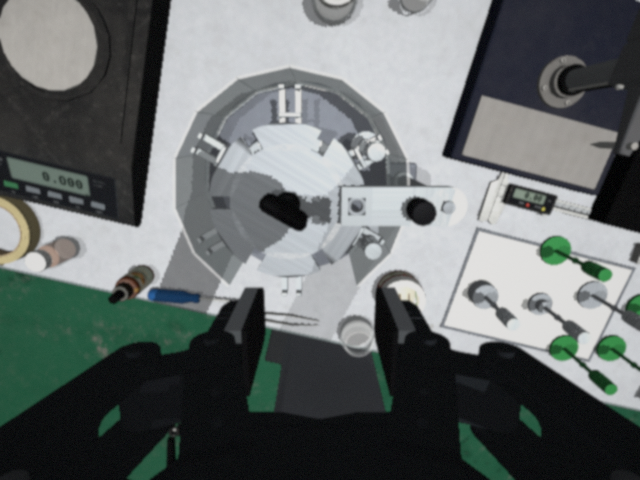

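View pics/w4.png

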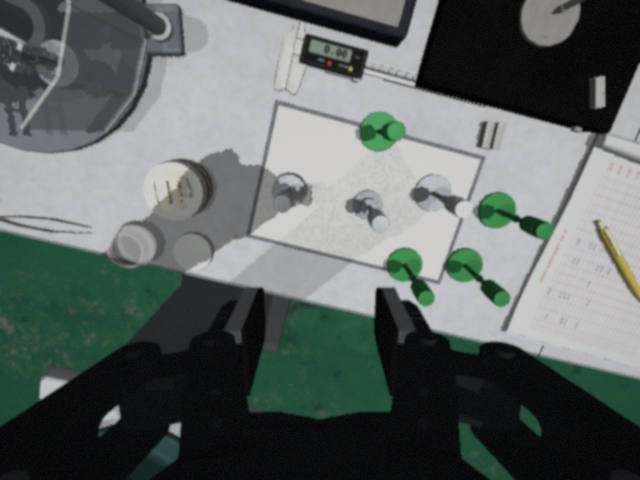

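Bar reads 60.0°, so hook 6 stands empty at the front (290,284 in the first picture). On the pad (second picture) the grey nuts are at (282,203) cylinder, (379,223) stepped and (461,208) plain. The last one matches spindle_1's shape and is grey. The green ones (380,130), (405,265), (465,265) and (497,210) are decoys. Taking the cylinder first.

```bash
sed -i 's/AX=np.array.*/AX=np.array([.5940,.1917])/' h.py; cat >> h.py <<'E'
RH=R(YAW+np.pi); BIAS=np.array([.0014,.0004])
def pick(xy):
    bot.grip(.45,60); bot.move_ptp([*xy,.19],RH); bot.move_straight([*xy,.108],rate=.08)
    bot.grip(0,60); print("nut mm",85*bot.read_width(),bot.read_grip_force())
    bot.move_straight([*xy,.277],rate=.15)
def approach(r=.150):
    bot.move_straight(F(-.180,0,.277),rate=.2); bot.move_straight(F(-.180,0,.208),rate=.1); bot.move_straight(F(-r,0,.208),rate=.1)
E
python3 - <<'E'
from h import *
pick(np.array([.4939,-.1237])-BIAS); approach()
print(bot.read_width()*85,bot.read_eef_pos(),F(-.15,0,.208),bot.read_contact_force(),bot.read_time_s())
c=imaging.camera("wrist"); np.savez("w5.npz",**c); cv2.imwrite("pics/w5.png",c["image"])
E
```

```text
nut mm 15.883491935462834 58.455349802970886
15.795715666482744 [0.44831499 0.15506272 0.20811835] [np.float64(0.4484556410586005), np.float64(0.15541171566004985), 0.208] [-0.17205644  0.14154141 -0.96003903] 26.2833
```

View pics/w5.png

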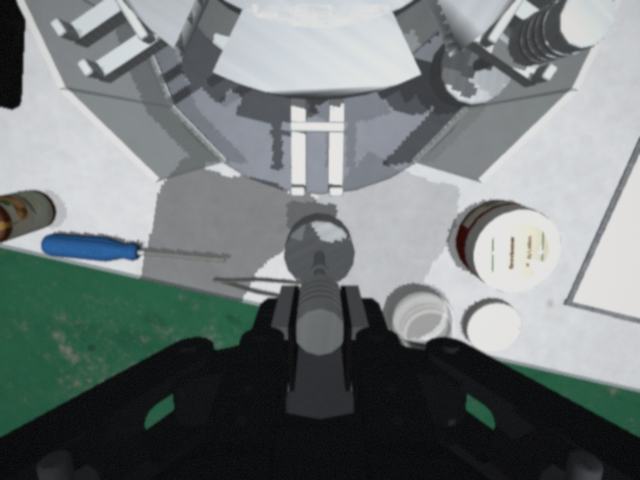

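The held nut top is at (320,330). The fork's prongs are at u≈298 and 336, with lips at v≈190 and the stop at v≈127. Casting these onto their heights gives the remaining offset.

```bash
python3 - <<'E'
from h import *
c=dict(np.load("w5.npz")); im=c["image"]; p=cloud(c)
T=np.array(bot.read_eef_pos()); a=YAW; X=np.array([np.cos(a),np.sin(a)]); Y=np.array([-np.sin(a),np.cos(a)])
rf=lambda w:(np.round([(w[:2]-AX)@X,(w[:2]-AX)@Y],4),np.round(w[2],4))
# hook points by depth
z=p[...,2]; box=np.zeros(z.shape,bool); box[90:205,275:360]=1
m=box&(z>.163)&(z<.175); q=p[m]; l=(q[:,:2]-AX)
fx,fy=l@X,l@Y
for nm,s in(("lips",fx<-.1),("stop",fx>-.095)): print(nm,s.sum(),"x",fx[s].min(),fx[s].max(),"y",fy[s].min(),fy[s].max(),"z",np.median(q[s][:,2]))
m=box&(z>.153)&(z<.163); q=p[m]; l=q[:,:2]-AX; fy=l@Y; print("prongs",len(q),np.median(q[:,2]),"y",np.percentile(fy,[1,50,99]),np.median(fy[fy<np.mean(fy)]),np.median(fy[fy>np.mean(fy)]))
box[:]=0; box[290:360,290:350]=1
m=box&(z>.209)&(z<.218); q=p[m]; l=q[:,:2]-AX; print("nut",len(q),np.median(q[:,2]),"x",np.percentile(l@X,[1,99]),"y",np.percentile(l@Y,[1,99]))
print("tcp",rf(T))
E
```

```text
lips 309 x -0.11012180001509136 -0.10590092832266568 y -0.009526036436844625 0.011849576213791128 z 0.16951102611365204
stop 572 x -0.08417041782394435 -0.07155196666013115 y -0.00997728406463169 0.01175685421060885 z 0.16974923613416093
prongs 2194 0.16084209318656081 y [-0.00990871 -0.00383654  0.01180607] -0.006867630761341864 0.008809357331771088
nut 2239 0.21227903118719932 x [-0.15831413 -0.13980618] y [-0.00920842  0.00918491]
tcp (array([-0.1506, -0.0002]), np.float64(0.208))
```

```bash
cat >> h.py <<'E'
def hang(x,y):
    print("in",bot.move_straight(F(x,y,.208),rate=.06,force_limit=12))
    print("down",bot.move_straight(F(x,y,.1895),rate=.03,force_limit=6),bot.read_eef_pos(),np.round(bot.read_contact_force(),1))
E
python3 - <<'E'
from h import *
bot.move_straight(F(-.15,.001,.208),rate=.05)
hang(-.0960,.001)
E
```

```text
in False
down True [0.50042603 0.16960908 0.19246458] [-0.3  0.5  6.3]
```

Stopped at z = 0.192, the seat height (a lip would stop it at 0.201). Releasing, making the next turn, then fetching the stepped one with a fresh look.

```bash
python3 - <<'E'
from h import *
bot.grip(.45,60); e=bot.read_eef_pos(); bot.move_straight([e[0],e[1],.33],rate=.12)
turn(-2,-1)
bot.move_ptp(F(0.,-.03,.45),RH)
c,n,m,a=bar("wrist"); print("bar",n,m,a); cv2.imwrite("pics/w6.png",c["image"])
bot.move_ptp([.50,-.16,.36],RH)
c=imaging.camera("wrist"); [print(s[:3]) for s in pad_spindles(c)]
print(bot.read_time_s())
E
```

```text
bar width mm 13.174567695674156 60.059961676597595
turned; F [ 3.8 -0.9  7. ] [-0.11 -0.59  0.01]
bar 774 [0.59549347 0.19110814] 118.42498870331855
(np.int32(344), array([461.3, 208.2]), array([ 0.5306, -0.2924,  0.1112]))
(np.int32(306), array([379.2, 222.6]), array([ 0.4977, -0.2195,  0.1115]))
38.9917
```

View pics/w6.png

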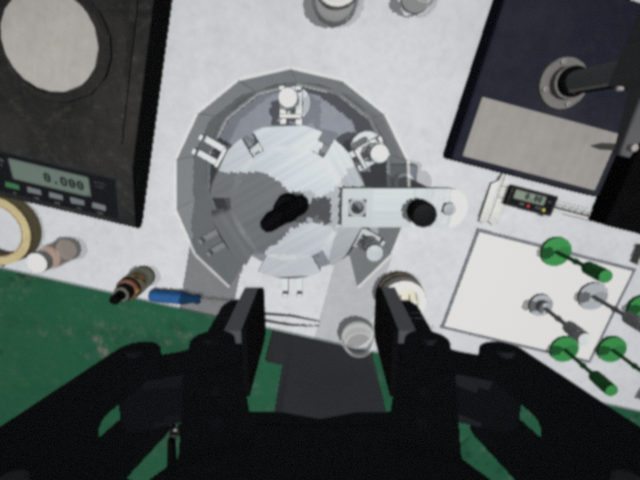

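Three spindles now hang, at (375,248), (372,148) and (290,97), and the front hook at (291,285) is empty. The two grey ones on the pad haven't moved. Next is the stepped one.

```bash
cat >> h.py <<'E'
def fork():
    """held nut and front fork from the wrist view, rack frame"""
    c=imaging.camera("wrist"); cv2.imwrite("pics/w_%d.png"%(bot.read_time_s()*10),c["image"])
    p=cloud(c); z=p[...,2]; a=YAW; X=np.array([np.cos(a),np.sin(a)]); Y=np.array([-np.sin(a),np.cos(a)])
    box=np.zeros(z.shape,bool); box[90:205,265:370]=1
    q=p[box&(z>.163)&(z<.175)]; l=q[:,:2]-AX; fx,fy=l@X,l@Y; L=fx<-.1; S=fx>-.095
    print("lips",L.sum(),fx[L].min(),fx[L].max(),fy[L].min(),fy[L].max(),"stop",S.sum(),fx[S].min(),fy[S].min(),fy[S].max(),np.median(q[:,2]))
    h=np.array([(fx[L].max()+fx[S].min())/2,(fy[L].min()+fy[L].max()+fy[S].min()+fy[S].max())/4])
    box[:]=0; box[290:360,285:355]=1
    q=p[box&(z>.209)&(z<.218)]; l=q[:,:2]-AX; n=np.array([np.mean(np.percentile(l@X,[1,99])),np.mean(np.percentile(l@Y,[1,99]))])
    print("hook",h,"nut",n,np.median(q[:,2])); return h-n
E
python3 - <<'E'
from h import *
pick(np.array([.4978,-.2195])-BIAS); approach()
d=fork(); x,y=np.array([-.15,0])+d; print("aim",x,y)
if abs(x+.095)<.003 and abs(y)<.004:
    bot.move_straight(F(-.15,y,.208),rate=.05); hang(x,y)
E
```

```text
nut mm 15.728301741472272 58.67973268032074
lips 318 -0.11020105746348345 -0.10595420224523189 -0.009957419880263357 0.011821893588480495 stop 568 -0.08417904139009319 -0.010022566524347376 0.011699932152674956 0.16960868036964205
hook [-0.09506662  0.00088546] nut [-1.49070229e-01  1.24157752e-06] 0.21230396348836417
aim -0.0959963928896489 0.0008842182566170401
in False
down True [0.50047828 0.16943783 0.19247462] [-1.9 -0.6  6.2]
```

Same seat height again. Next come the release, turn 3, and spindle_1.

```bash
python3 - <<'E'
from h import *
bot.grip(.45,60); e=bot.read_eef_pos(); bot.move_straight([e[0],e[1],.33],rate=.12)
turn(-1,0)
bot.move_ptp([.50,-.16,.36],RH)
c=imaging.camera("wrist"); S=pad_spindles(c); [print(s[:3]) for s in S]
if len(S)==1 and np.hypot(*(S[0][2][:2]-[.5306,-.2924]))<.08:
    pick(S[0][2][:2]-BIAS); approach()
    d=fork(); x,y=np.array([-.15,0])+d; print("aim",x,y)
    if abs(x+.095)<.003 and abs(y)<.004:
        bot.move_straight(F(-.15,y,.208),rate=.05); hang(x,y)
print(bot.read_time_s())
E
```

```text
bar width mm 12.626062237076848 60.46311557292938
turned; F [0.  0.9 5.2] [0.09 0.03 0.05]
(np.int32(347), array([461.3, 207. ]), array([ 0.5306, -0.2924,  0.1112]))
nut mm 15.972895269871481 58.6872124671936
lips 322 -0.11011277152666359 -0.10590092787780643 -0.009896315443281685 0.011847663171149412 stop 570 -0.08818650277878919 -0.009975077051749439 0.011747396708181389 0.16959026540321875
hook [-0.09704372  0.00093092] nut [-1.48749902e-01  7.73422612e-05] 0.21250874921987994
aim -0.09829381355298258 0.0008535745848291683
66.1
```

The stop edge had one stray depth pixel (-0.088 against -0.084 twice before). With the proper edge the aim is -0.0963, so I'm going on with that.

```bash
python3 - <<'E'
from h import *
bot.move_straight(F(-.15,.00085,.208),rate=.05); hang(-.0963,.00085)
bot.grip(.45,60); e=bot.read_eef_pos(); bot.move_straight([e[0],e[1],.33],rate=.12)
bot.move_ptp(F(-.02,-.03,.45),RH)
c,n,m,a=bar("wrist"); print("bar",n,m,a); cv2.imwrite("pics/w8.png",c["image"])
p=cloud(c); z=p[...,2]; im=c["image"].astype(int); X=np.array([np.cos(YAW),np.sin(YAW)]); Y=np.array([-np.sin(YAW),np.cos(YAW)])
for b in blobs((z>.190)&(z<.2005)&(np.hypot(p[...,0]-AX[0]-.0014,p[...,1]-AX[1])>.083)&(np.hypot(p[...,0]-AX[0],p[...,1]-AX[1])<.12),p,60):
    l=b[2][:2]-BIAS-AX; print(b[0],b[1],b[2][2],"r",np.hypot(l@X,l@Y),"deg from front",np.degrees(np.arctan2(l@Y,l@X))%360-180)
E
```

```text
in False
down True [0.50015719 0.16934774 0.19232984] [-0.9  0.1  5.5]
bar 837 [0.59526728 0.19144402] 179.81480739580738
345 [286.7  72.4] 0.1965 r 0.09571562045977663 deg from front 179.16511273515005
325 [196.  128.6] 0.1963 r 0.09623512872127311 deg from front -119.79819039678162
310 [378.5 130. ] 0.1967 r 0.09667781544904715 deg from front 118.56869667492384
262 [374.2 231.3] 0.1964 r 0.09819653761716855 deg from front 59.188981074573775
249 [289.4 275.4] 0.1963 r 0.09633690881484615 deg from front -0.30995038253445273
```

View pics/w8.png

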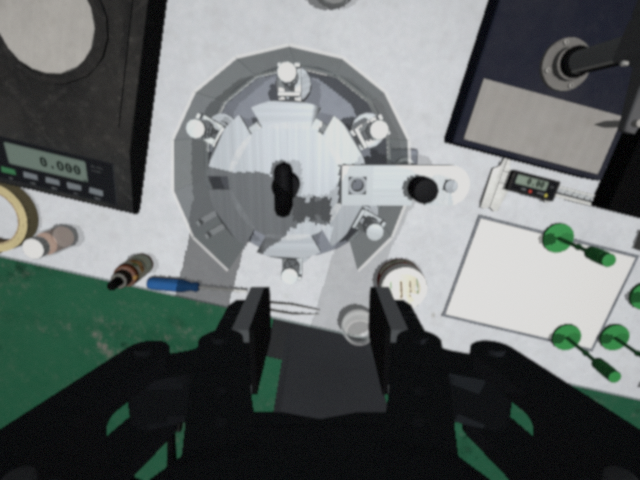

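All five nuts stand at z = 0.196 and r ≈ 0.096, on the 60° indices, and the bar reads 179.8°. Pin back: regrasp at the same pose in which I released it.

```bash
python3 - <<'E'
from h import *
park=np.load("park.npy"); pin=np.array([.60804,.1294,.242]); up=np.array([0,0,.045])
bot.grip(.5,40)
bot.move_ptp(list(park[:2])+[.33],R(YAW)); bot.move_straight(park,rate=.08)
bot.grip(0,40); print(bot.read_width(),bot.read_eef_pos())
bot.move_straight(park+up,rate=.06); bot.move_straight(pin+up,rate=.08); bot.hold(.3)
print(bot.move_straight(pin-[0,0,.0005],rate=.03,force_limit=8),bot.read_eef_pos(),np.round(bot.read_contact_force(),1),bot.read_time_s())
E
```

```text
0.24128187714779703 [0.6207338  0.07543254 0.24264252]
True [0.60799839 0.1293959  0.24267218] [-0.8 -0.9  3.8] 77.65
```

Contact at z = 0.2427, the original seated height, so the pin went all the way through. Release and check.

```bash
python3 - <<'E'
from h import *
bot.grip(.5,40); bot.move_straight([.60804,.1294,.33],rate=.1)
bot.move_ptp([.585,.15,.45],R(YAW)); bot.hold(.5)
c=imaging.camera("wrist"); cv2.imwrite("pics/w9.png",c["image"]); p=cloud(c); im=c["image"].astype(int); z=p[...,2]
m=(im.max(2)<60)&(z>.240)&(z<.254)&(np.hypot(p[...,0]-.608,p[...,1]-.1297)<.03)
q=p[m]; print("pin",len(q),np.median(q[:,2]),(q[:,:2].max(0)+q[:,:2].min(0))/2)
E
```

```text
pin 430 0.24573864832675044 [0.60734242 0.12963548]
```

View pics/w9.png

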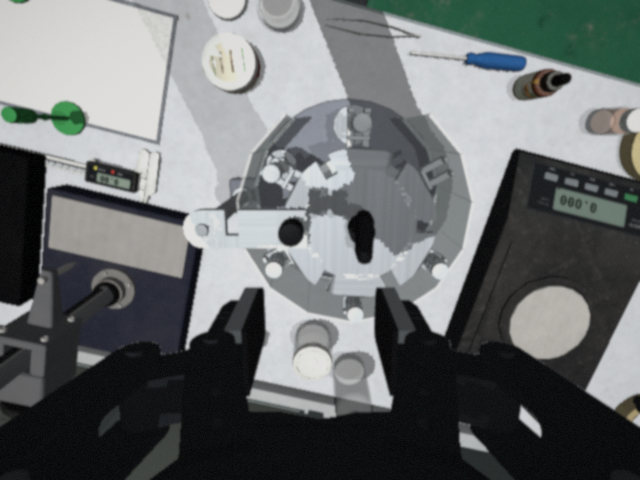

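The pin head is back over the bore at (290,232), at the same height and place as at the start. Five spindles hang and no grey ones remain on the pad.

```bash
python3 -c "
from plant import bot
print(bot.hand_in())"
```

```text
the job is handed in; nothing more can be done
None
```

I handed the job in: all three pad spindles hang on hooks 6, 5 and 4, the two already on the rack still hang, and the lock pin is fully home with the head at the 180° index; the hand-in returned no verdict.

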